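Change the inline filter at the vacuum port

ROBOT

A 7-joint arm with a two-finger parallel gripper is mounted at the origin on the work surface. World frame = base frame: x ahead of the robot, y to its left, z up, the work surface at z = 0. Lengths are in m, angles in rad, forces in N, time in s.
With the tool pointing down it reaches from about 0.4 to 0.875 m from the base axis. Payload 19.3 kg.
Tool frame: the origin (TCP) lies between the finger pads; the fingertips stand bot.tcp_to_tips ahead of it and the grasp point (between the pads) lies 3 mm ahead of it (bot.tcp_to_tips is the distance from the TCP to the fingertips, in m); x points along the fingers, y is the direction in which the jaws open and shut, and the axes are right-handed (so a half turn about x gives the same grasp; the last joint's range is limited). The gripper opens to 85 mm and grips with 20 to 120 N. Pads are 22 mm wide; open, the fingers measure 114 mm over their backs; the gripper's body (76 mm by 85 mm) begins 54 mm behind the grasp point. The pads swing forward as they close: fully open they stand 13 mm farther back than shut.
Start: joints at [-0.07, 0.521, -0.036, 1.599, 0.021, 1.021, -0.113], TCP at [0.625, -0, 0.253] pointing down, gripper open.
Joint ranges: [-2.91, 2.91], [-0.3, 2.13], [-1.5, 1.42], [0.17, 2.43], [-1.26, 4.41], [0.16, 1.93], [-2.52, 2.52]. Speed limits (rad/s): [1.89, 1.89, 2.39, 2.39, 3.01, 3.01, 3.01].

INTERFACE

Orientations are given as [roll, pitch, yaw] about the fixed x, y, z axes, in that order (R = Rz(yaw) Ry(pitch) Rx(roll)).
In Python, from workcell import bot, eyes gives the robot as it stands. The module is installed in compiled form; this text tells all that it offers.
- The arm moves only by the tool step_arm, never from a script. Its argument "targets" is a list that holds one entry, the list of rows, each a list of 7 numbers: the shift along the tool's x, y, z in cm, then the turn, a rotation vector about the tool's x, y, z in rad, then the opening, from 0 (shut) to 1 (fully open). A call has 1 to 10 rows; each row is the pose to reach, as a shift and turn from the pose measured when the call began, along the tool's axes at that moment; what a row does not reach only later rows make up. A row lasts 1/10 s, in which the tool goes at most 50 mm and 8.59 degrees, less where a joint would pass 70% of its speed; a pose out of reach is approached as far as the arm can. A call with a gripper value outside its range is refused whole. The fingers move at their own pace and stop on an object; "grip_force" is the grip in N (left out, the last holds). Time passes only in rows, so rows that repeat a pose let the fingers close. It gives the time, the measured TCP pose, the force and the opening at its end, in the units of the state.
- bot.observe(): the state, without advancing time (a new reading comes with each control period).
- eyes.grab_frame(name): name is "scene" or "side" or "wrist"; returns the picture (480x640x3 uint8, red, green, blue); there is no depth.
- eyes.get_calibration(name): a dict with "fx", "fy", "cx", "cy" (pixels), "k1" (the pictures are not rectified: a ray, as slopes to the right and down, at radius r is drawn at 1 + k1 r^2 times it, then the intrinsics apply), "camera_from_world" (4x4, takes a point from world to camera coordinates); the wrist camera has in their place "hand_eye" (4x4, takes a point from camera to tool coordinates, whose origin is the TCP and whose axes are the tool frame's). Camera axes: x right, y down, z forward; pixel columns grow to the right and rows downward; lengths in m; the calibration is good to about 2 mm. A picture is of the moment at which its call begins: read the wrist's pose just before it. get_calibration takes no time and is no camera call.
- bot.job_done(): hands the job in, once; it reports no verdict.
The state is a dict: "clock": time; "qpos": joint angles; "qd": joint speeds; "joint_efforts": joint torques, N m; "position": TCP position; "tool_rot": TCP orientation; "force": force on the tool from outside, world axes, zero at the start; "moment": the same for the moment, N m; "grip_width": finger opening in m.
Only numpy, scipy, OpenCV 4.12 (cv2) and the standard library are available. Lean on these libraries where they do the work, as an engineer would, in place of code of your own. Each camera call takes 0.05 s, during which the arm holds its last target.

TASK

Change the spent brown filter at the vacuum port: hold the orange release collar down by its thumb tab until the filter pops up, lift it out and leave it in the blue tray. Then take the fresh white filter with the blue band from the rack and push it straight down into the port until it clicks and stays locked, and only after that swing the red valve lever all the way over, away from the robot. Leave the yellow-banded filter where it is and do not push the amber jars about.

Things in the scene. Friction and masses are not known exactly. Their poses are not given: they have to be found in the camera images.
- port (a point): Centre of the mouth of the push-fit port, an upright metal tube (inner dia. 22, outer 28, rim 56 mm above the bench). z up; the thumb tab reaches out along this frame's -x. Filter centre point above this point: 31 mm when locked, 28 when pushed right down (it stops there), about 45 standing loose after popping up, 45 or more merely set in.
- fitting: Fixed grey block 110 (x) x 90 (y) mm, top 38 mm above the bench, with the port in its middle; origin at the centre of its underside. Inside, two spring jaws snap into the stem's waist and a spring pushes the filter up. Pushing a filter in takes about 10 to 20 N, straight down on the port's axis to the stop, then let go: it springs back 3 mm and is locked.
- ear (a point): Middle of the top face of the orange collar's thumb tab where it is pressed: 52 mm above the bench with the collar up, 54 mm from the port's axis. The tab is a flat bar 26 mm wide reaching from 20 to 72 mm from the axis; x points along it towards the port. It is pressed straight down 8 mm (6 N at the bottom). The collar's ring (dia. 44) lies round the port's tube.
- collar (a joint): Travel of the orange release collar, m: 0 up, 0.008 fully down. It springs back up when let go. The jaws let go of the filter once it is pressed about 0.006 or more; it is also dragged down for a moment while a filter is pushed in, and is back at 0 when the filter has locked.
- spent_center (a point): Spent filter, brown, blue band; in the port. Upright, 85 mm tall, about 60 g: knob dia. 14 (3 tall), round body dia. 34 (28 tall), flange dia. 28 (10 tall), grey stem dia. 20 (44 long) with a waist near its tapered end (dia. 8 at the end, 20 from 9 mm up). Point: on the axis, mid-body, 68 mm above the stem's end, 24 above the flange's underside; z along the axis to the knob.
- fresh_center (a point): Fresh filter, white, blue band; in either hole of the rack. Upright, 85 mm tall, about 60 g: knob dia. 14 (3 tall), round body dia. 34 (28 tall), flange dia. 28 (10 tall), grey stem dia. 20 (44 long) with a waist near its tapered end (dia. 8 at the end, 20 from 9 mm up). Point: on the axis, mid-body, 68 mm above the stem's end, 24 above the flange's underside; z along the axis to the knob.
- other_center (a point): Another sort of filter, same shape: white body, yellow band, in the other hole of the rack. Must be left there.
- rack: White fixed block 160 (x) x 56 (y) x 50 mm with two upright through holes of dia. 24 at x = -40 and +40 mm; filters hang by the flange on its top, their centre points 74 mm above the bench. Origin: centre of its underside.
- tray_in (a point): Centre of the inner floor (4 mm above the bench) of the fixed blue tray for spent filters, 180 (x) x 150 (y) mm outside, 25 mm high, walls 4 mm.
- valve_tip (a point): Centre of the red ball (dia. 26) at the end of the valve lever, a 10 mm rod 80 mm long hinged 22 mm above the bench on a fixed block 70 x 50 x 25 mm. The lever leans towards the robot at the start and stays where it is left; it takes about 1 N at the ball.
- valve_base: The valve's fixed block; origin at the centre of its underside. The lever's hinge axis is its y axis, through the point 22 mm above the origin; the lever swings in its x-z plane, from -x to +x.
- valve (a joint): Angle of the valve lever, rad: 0 shut, leaning 0.5 rad from upright to the block's -x; 1.0 fully over, leaning 0.5 rad to its +x.
- bottle_a: Bystander: amber jar with white cap, dia. 44, 85 mm tall; origin at the centre of its underside.
- bottle_b: Bystander: amber jar like bottle_a.
- bottle_c: Bystander: amber jar like bottle_a.
There are look-alikes about, which are no part of the job. What is shaped like the fitting but purple is not meant.

How it is judged:
On the way, in this order (a step that is already met when the one before it is completed fails the run):
1. the spent filter has popped up, free of the lock (z of spent_center in the frame of port above 0.041 m), for 0.1 s.
2. the spent filter lies in the blue tray, let go (x of spent_center in the frame of tray_in between -0.085 and 0.085 m and y of spent_center in the frame of tray_in between -0.07 and 0.07 m and z of spent_center in the frame of tray_in below 0.077 m and contact force between spent and the fingers below 0.1 N), for 0.2 s.
3. the fresh filter is locked in the port, the collar back up (z of fresh_center in the frame of port between 0.024 and 0.0355 m and horizontal distance between fresh_center and port below 0.006 m and angle between the z axis of fresh_center and the z axis of port, either way round below 0.12 rad and value of joint collar below 0.0025 m), for 0.2 s.
4. the valve lever is all the way over (value of joint valve above 0.85 rad), for 0.1 s.
At the end, for the whole second after the job is handed in: Fresh filter locked (centre 24 to 35.5 mm above the port's mouth, within 6 mm and 0.12 rad of its axis), collar up (under 2.5 mm), spent filter at rest in the tray (centre within 85 mm x, 70 mm y, under 77 mm high), lever past 0.85 rad, yellow-banded filter within 20 mm of its start (all of step 2 and all of step 3 and value of joint valve above 0.85 rad and linear speed of spent below 0.03 m/s and linear speed of fresh below 0.02 m/s and contact force between fresh and the fingers below 0.1 N and distance of other_center from where it was at the start of the episode below 0.02 m); the robot touches nothing.
It fails at once if an amber jar is knocked away (over 40 mm) (distance of any of bottle_a, bottle_b, bottle_c from where it was at the start of the episode above 0.04 m).
It fails at once if the yellow-banded filter is taken out (moved over 20 mm) (distance of other_center from where it was at the start of the episode above 0.02 m).
It fails at once if the valve is opened before the spent filter is in the tray (value of joint valve above 0.6 rad and not (x of spent_center in the frame of tray_in between -0.085 and 0.085 m and y of spent_center in the frame of tray_in between -0.07 and 0.07 m)).
It also fails if it takes over 72 s, if anything falls off the work surface, if the arm or the gripper's body presses on something with over 40 N, if the wrist force passes 120 N, or if a joint passes its speed limit or range.

## Working session

There is one attempt and no reset: what is moved stays moved. The work goes in short steps, Python scripts to look and compute and a tool call to move; the robot and the scene stay as the last step left them, time stands still between calls to the robot, and variables do not carry over. Pictures are saved under pics/ and viewed, and the job is handed in when it is done.

Besides the shell and the picture viewer there is one more tool, called after ">>>" as name(argument=value, ...) on one line, values as JSON. step_arm: Moves the arm, as the interface text tells. Its arguments: {"type":"object","properties":{"targets":{"type":"array","items":{"type":"array","items":{"type":"array","items":{"type":"number"}}}},"grip_force":{"type":"number"}},"required":["targets"]}

```bash
mkdir -p pics; cat > h.py <<'E'
import numpy as np, cv2
from workcell import bot, eyes
from scipy.spatial.transform import Rotation as R
def rot(s): return R.from_euler('xyz', s['tool_rot']).as_matrix()
def cam(name, s=None):
    c=eyes.get_calibration(name)
    if name=='wrist':
        T=np.eye(4); T[:3,:3]=rot(s); T[:3,3]=s['position']
        wc=T@np.array(c['hand_eye'])
    else: wc=np.linalg.inv(np.array(c['camera_from_world']))
    return c,wc
def ray(cw,u,v):
    c,wc=cw
    K=np.array([[c['fx'],0,c['cx']],[0,c['fy'],c['cy']],[0,0,1.]])
    x=np.array([(u-c['cx'])/c['fx'],(v-c['cy'])/c['fy']]); y=x.copy()
    for _ in range(20): y=x/(1+c['k1']*(y@y))
    d=wc[:3,:3]@np.array([y[0],y[1],1]); return wc[:3,3],d/np.linalg.norm(d)
def onz(cw,u,v,z):
    o,d=ray(cw,u,v); return o+d*(z-o[2])/d[2]
def proj(cw,p):
    c,wc=cw; q=np.linalg.inv(wc)@np.append(p,1); y=q[:2]/q[2]; y=y*(1+c['k1']*(y@y))
    return np.array([c['fx']*y[0]+c['cx'],c['fy']*y[1]+c['cy']])
def tri(rs):
    A=np.zeros((3,3));b=np.zeros(3)
    for o,d in rs:
        M=np.eye(3)-np.outer(d,d);A+=M;b+=M@o
    p=np.linalg.solve(A,b); return p,[np.linalg.norm((np.eye(3)-np.outer(d,d))@(p-o)) for o,d in rs]
def snap(name,tag):
    s=bot.observe(); im=eyes.grab_frame(name)
    cv2.imwrite(f'pics/{tag}.png',cv2.cvtColor(im,cv2.COLOR_RGB2BGR)); 
    import json; json.dump({k:np.array(s[k]).tolist() for k in('position','tool_rot')},open(f'pics/{tag}.json','w'))
    return im,cam(name,s)
def move(p,yaw=None,Rt=None):
    "print tool-frame shift in cm and rotvec to reach"
    s=bot.observe(); R0=rot(s)
    sh=R0.T@(np.array(p)-s['position'])*100
    rv=R.from_matrix(R0.T@Rt).as_rotvec() if Rt is not None else np.zeros(3)
    print('shift cm',sh.round(2),'rv',rv.round(4)); return sh,rv
E
python3 - <<'E'
from h import *
for n in('scene','side','wrist'): snap(n,n+'0')
s=bot.observe();print(s);print(bot.tcp_to_tips);print(rot(s).round(3))
for n in('scene','side','wrist'): print(n,eyes.get_calibration(n), cam(n,s)[1].round(3))
E
```

```text
{'clock': 0.15, 'qpos': array([-0.07020478,  0.52186936, -0.03632609,  1.59985384,  0.02117877,
        1.02109123, -0.11279082]), 'qd': array([ 8.24667926e-04, -1.90205092e-03,  7.27229085e-05, -1.59812918e-03,
       -4.14175873e-04,  2.74131219e-04,  5.76209901e-04]), 'joint_efforts': array([ 4.00798544e-04, -9.27376485e+01,  1.98035471e+00, -3.70049715e+01,
        1.79930578e-02,  6.46477114e-03, -1.41420460e-05]), 'position': array([ 6.24776916e-01, -1.96045367e-05,  2.52871083e-01]), 'tool_rot': array([-1.52555838,  1.56995842, -3.09636574]), 'force': array([ 0.38201216,  0.58159294, -0.71674099]), 'moment': array([ 0.01474978,  0.00305412, -0.01480269]), 'grip_width': 0.08523048534946558}
0.022
[[-0.001  1.    -0.   ]
 [-0.    -0.    -1.   ]
 [-1.    -0.001  0.   ]]
scene {'fx': 555.6061669065181, 'fy': 555.6061669065181, 'cx': 325.2682449804385, 'cy': 231.77878732188927, 'k1': 0.05697146444127133, 'camera_from_world': array([[ 5.23994080e-01,  8.51721226e-01,  1.07588505e-03,
        -3.08459336e-01],
       [ 4.90334294e-01, -3.00629055e-01, -8.18043062e-01,
        -1.3992
[... 815 characters left out ...]
0.606  0.594 -0.786]
 [ 0.006 -0.702 -0.712  1.129]
 [ 0.     0.     0.     1.   ]]
wrist {'fx': 392.96016228170356, 'fy': 392.96016228170356, 'cx': 311.17628316022285, 'cy': 241.7514424411437, 'k1': -0.05863389833966692, 'hand_eye': array([[ 1.46053059e-03, -2.78196924e-01,  9.60522950e-01,
        -1.21366960e-01],
       [ 9.99998893e-01,  6.79619476e-04, -1.32371738e-03,
         1.08784723e-04],
       [-2.84536002e-04,  9.60523820e-01,  2.78197609e-01,
        -7.02841441e-02],
       [ 0.00000000e+00,  0.00000000e+00,  0.00000000e+00,
         1.00000000e+00]])} [[ 1.     0.001 -0.002  0.625]
 [ 0.    -0.961 -0.278  0.07 ]
 [-0.002  0.278 -0.961  0.374]
 [ 0.     0.     0.     1.   ]]
```

View pics/scene0.png

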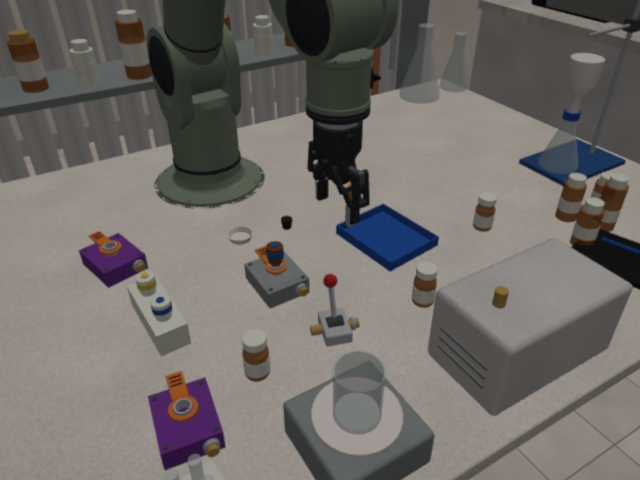

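View pics/side0.png

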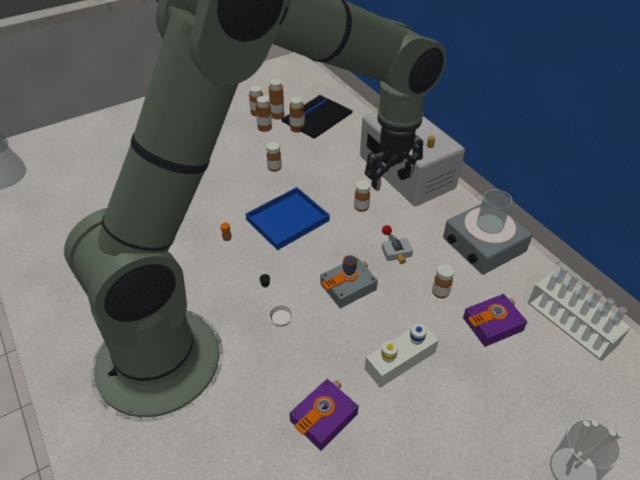

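View pics/wrist0.png

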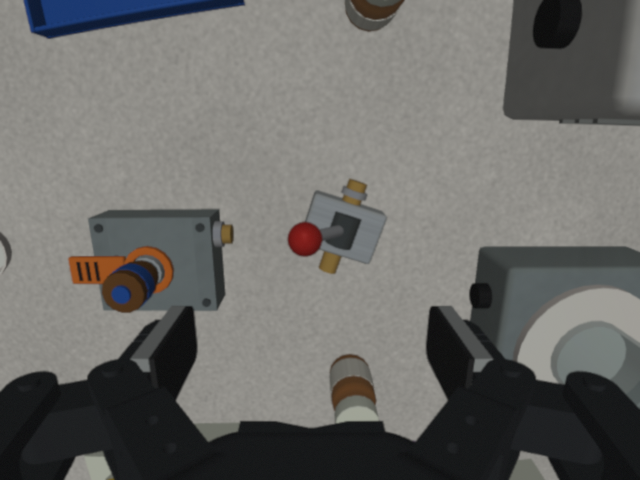

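The grey fitting with the brown blue-banded filter is at scene (277,275), side (349,280), wrist (158,260). The things that could be taken for what I want:
- **Fitting:** purple look-alikes at scene (112,257) and (185,418). I reject both.
- **Fresh filter:** yellow-banded at scene (146,280), side (389,351), which stays. The blue-banded one at scene (161,307), side (418,333) is the one to take.
- **Tray:** blue tray at scene (387,236). The dark notebook at side (317,115) and the blue mat at scene (572,160) are not it.
- **Valve:** red ball at scene (330,281).

Next are the close crops.

```bash
python3 - <<'E'
import cv2,numpy as np
a=cv2.imread('pics/scene0.png');b=cv2.imread('pics/side0.png')
c1=cv2.resize(a[225:355,120:320],None,fx=4,fy=4,interpolation=cv2.INTER_CUBIC)[:,:800]
c2=cv2.resize(b[215:395,300:480],None,fx=3.3,fy=3.3,interpolation=cv2.INTER_CUBIC)
cv2.imwrite('pics/c1.png',c1);cv2.imwrite('pics/c2.png',c2)
E
```

```text
(no output)
```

View pics/c1.png

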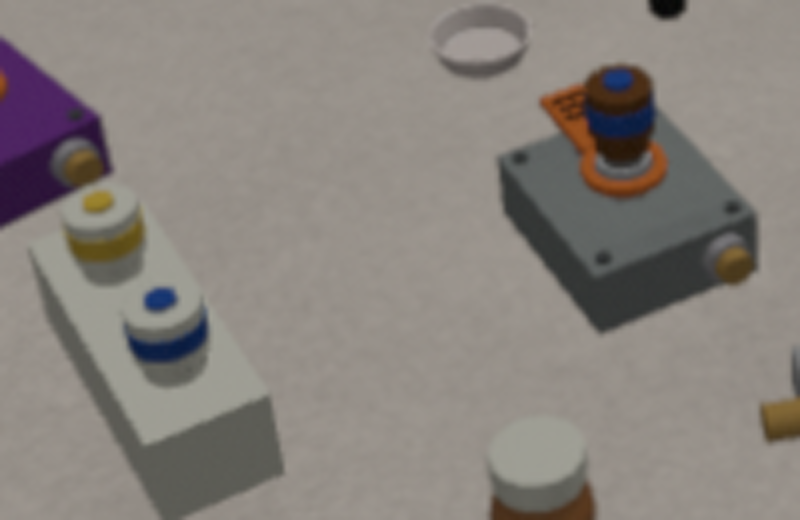

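View pics/c2.png

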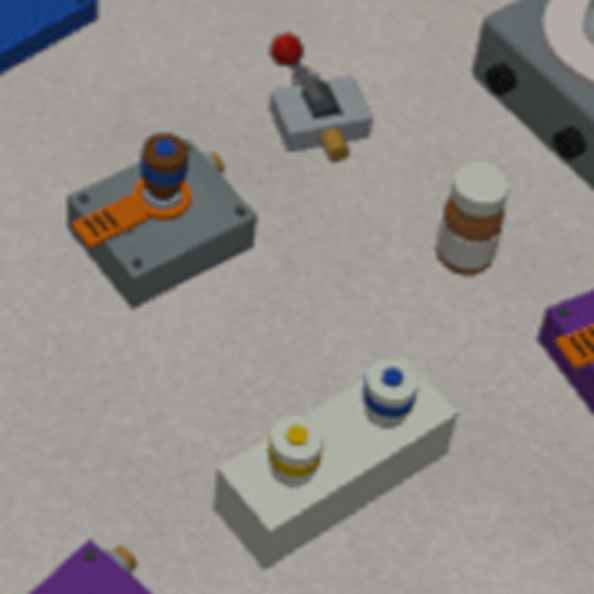

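The crops confirm the choice. The brown filter is in the grey fitting with its orange tab, and the blue-banded filter sits in the rack's nearer-to-camera hole at scene (161,300). Next I measure the knobs, ball, fitting corners and tray.

```bash
python3 - <<'E'
from h import *
import json
ims={n:cv2.imread(f'pics/{n}0.png') for n in('scene','side','wrist')}
s0=json.load(open('pics/wrist0.json'))
cw={n:cam(n,s0) for n in ims}
def mask(n,kind):
    h=cv2.cvtColor(ims[n],cv2.COLOR_BGR2HSV)
    lo,hi={'blue':((105,120,60),(125,255,255)),'yellow':((20,120,120),(32,255,255)),'red':((0,190,80),(6,255,255)),'orange':((7,200,140),(18,255,255))}[kind]
    return cv2.inRange(h,lo,hi)
def blobs(n,kind,box):
    x0,y0,x1,y1=box; m=mask(n,kind)[y0:y1,x0:x1]
    k,l,st,c=cv2.connectedComponentsWithStats(m)
    return [(int(st[i,4]),(c[i]+[x0,y0]).round(1).tolist()) for i in range(1,k) if st[i,4]>=8]
for n,kind,box in [('scene','blue',(260,235,290,275)),('side','blue',(335,250,365,285)),('wrist','blue',(90,250,170,320)),
 ('scene','blue',(145,285,180,330)),('side','blue',(405,315,435,350)),('scene','yellow',(130,265,165,300)),('side','yellow',(375,335,405,370)),
 ('scene','red',(315,265,345,295)),('side','red',(375,220,400,240)),('wrist','red',(280,215,330,265))]:
    print(n,kind,blobs(n,kind,box))
E
```

```text
scene blue [(25, [274.0, 244.6]), (70, [274.9, 255.2])]
side blue [(21, [349.6, 259.2]), (42, [348.8, 268.1])]
wrist blue [(245, [137.9, 271.7]), (248, [120.7, 294.1]), (15, [148.1, 294.6])]
scene blue [(27, [159.6, 299.1]), (72, [162.0, 311.2])]
side blue [(23, [418.8, 328.9]), (31, [416.5, 338.5])]
scene yellow [(27, [144.0, 275.0])]
side yellow [(29, [389.6, 346.3])]
scene red [(82, [329.9, 279.3])]
side red [(51, [386.4, 229.5])]
wrist red [(748, [304.4, 238.8])]
```

```bash
python3 - <<'E'
from h import *
import json
s0=json.load(open('pics/wrist0.json'))
cw={n:cam(n,s0) for n in('scene','side','wrist')}
obs={'spentknob':dict(scene=(274,244.6),side=(349.6,259.2),wrist=(120.7,294.1)),
'freshknob':dict(scene=(159.6,299.1),side=(418.8,328.9)),
'yellknob':dict(scene=(144,275),side=(389.6,346.3)),
'ball':dict(scene=(329.9,280.8),side=(386.4,229.8),wrist=(305.4,239))}
zz={'spentknob':.104,'freshknob':.091,'yellknob':.091}
for k,o in obs.items():
    p,r=tri([ray(cw[n],*uv) for n,uv in o.items()]); print(k,p.round(4),np.round(r,4))
    if k in zz:
        for n,uv in o.items(): print('   ',n,onz(cw[n],*uv,zz[k]).round(4))
# wrist: fitting top corners z .038, tab, valve block
W=cw['wrist']
for uv in [(90,219),(219,210),(218,309),(103,309)]: print('fit',onz(W,*uv,.038).round(4))
for uv in [(70,257),(72,284)]: print('tabend',onz(W,*uv,.052).round(4))
for uv in [(316,192),(385,213),(372,263),(305,243)]: print('valve',onz(W,*uv,.025).round(4))
# tray rim in scene: corners
for n,cs in {'scene':[(386,207),(437,238),(392,265),(337,232)],'side':[(294,189),(329,214),(281,245),(246,216)]}.items():
    P=np.array([onz(cw[n],*c,.025) for c in cs]); print(n,'tray',P.round(3).tolist(),P.mean(0).round(4),[np.linalg.norm(P[i]-P[i-1]).round(3) for i in range(4)])
for n,cs in {'scene':[(127.5,287),(160,336),(187,325),]}.items():
    print('rack',[onz(cw[n],*c,.05).round(3) for c in cs])
for nm,uvs in {'a':((255.5,338),None),'b':((426,270),None),'c':((486,199),None)}.items(): print(nm,onz(cw['scene'],*uvs[0],.085).round(3))
E
```

```text
spentknob [ 0.4792 -0.0503  0.1032] [0.0008 0.0007 0.0005]
    scene [ 0.4791 -0.0502  0.104 ]
    side [ 0.4788 -0.0517  0.104 ]
    wrist [ 0.4801 -0.0495  0.104 ]
freshknob [ 0.5011 -0.2865  0.0904] [0.0006 0.0006]
    scene [ 0.5015 -0.286   0.091 ]
    side [ 0.5008 -0.2875  0.091 ]
yellknob [ 0.4212 -0.2893  0.0903] [0.0001 0.0001]
    scene [ 0.422  -0.2894  0.091 ]
    side [ 0.4209 -0.2897  0.091 ]
ball [ 0.6192 -0.0092  0.0932] [0.0011 0.0011 0.0009]
fit [ 0.4264 -0.0062  0.038 ]
fit [0.5436 0.0016 0.038 ]
fit [ 0.5364 -0.0933  0.038 ]
fit [ 0.4249 -0.0944  0.038 ]
tabend [ 0.4107 -0.0374  0.052 ]
tabend [ 0.4079 -0.0631  0.052 ]
valve [0.6285 0.0153 0.025 ]
valve [ 0.6912 -0.0037  0.025 ]
valve [ 0.6814 -0.0517  0.025 ]
valve [ 0.6185 -0.0321  0.025 ]
scene tray [[0.387, 0.296, 0.025], [0.549, 0.316, 0.025], [0.574, 0.172, 0.025], [0.413, 0.139, 0.025]] [0.4808 0.231  0.025 ] [np.float64(0.16), np.float64(0.164), np.float64(0.146), np.float64(0.164)]
side tray [[0.535, 0.313, 0.025], [0.565, 0.173, 0.025], [0.396, 0.14, 0.025], [0.367, 0.285, 0.025]] [0.4657 0.2276 0.025 ] [np.float64(0.17), np.float64(0.143), np.float64(0.172), np.float64(0.148)]
rack [array([ 0.388, -0.318,  0.05 ]), array([ 0.546, -0.306,  0.05 ]), array([ 0.545, -0.258,  0.05 ])]
a [ 0.668 -0.182  0.085]
b [0.678 0.168 0.085]
c [0.551 0.449 0.085]
```

The measurements agree with the given sizes:
- **Knob heights:** 103 and 90 mm, against 104 and 91 expected.
- **Ball height:** 93 mm, against 92.
- **Hole spacing:** 80 mm.
- **Port axis:** about (0.480, -0.050), with the tab towards -x.

Now I shut the fingers and go above the tab, a little outward for clearance.

>>> step_arm(targets=[[[1, -4, 1, 0, 0, 0, 0], [2, -8, 2, 0, 0, 0, 0], [4, -12, 3, 0, 0, 0, 0], [7, -16, 4, 0, 0, 0, 0], [10, -19, 5, 0, 0, 0, 0], [13, -20.3, 5, 0, 0, 0, 0], [13, -20.3, 5, 0, 0, 0, 0], [13, -20.3, 5, 0, 0, 0, 0], [13, -20.3, 5, 0, 0, 0, 0]]], grip_force=60)

```text
clock: 1.05
position: [0.4232, -0.0498, 0.1241]
tool_rot: [1.578, 1.57, 0.007]
force: [0.6, 0.8, 0.7]
grip_width: 0.0001
```

```bash
python3 - <<'E'
from h import *
im,W=snap('wrist','w1');s=bot.observe();print(s['position'],s['grip_width'],s['clock'])
t=np.array(s['position'])-[0,0,.022]; print('tip px',proj(W,t), 'ear px',proj(W,[.426,-.05,.052]))
im,_=snap('side','s1')
cv2.imwrite('pics/s1c.png',cv2.resize(cv2.cvtColor(im,cv2.COLOR_RGB2BGR)[190:330,270:420],None,fx=4,fy=4,interpolation=cv2.INTER_CUBIC))
E
```

```text
[ 0.4230885  -0.04985608  0.12405559] 0.00014787541481917844 1.1
tip px [311.07035416 310.67923515] ear px [316.69241755 268.24541988]
```

View pics/w1.png

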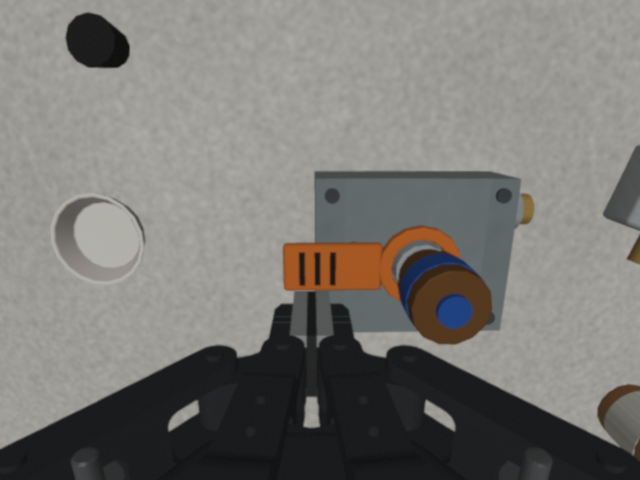

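View pics/s1c.png

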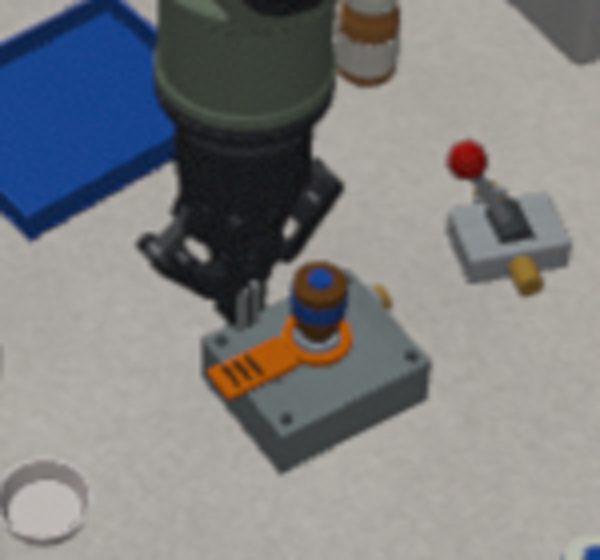

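The tab is right below at wrist (333,267), and the linkage spreads along x near the filter. I turn a quarter so that it spreads along y instead.

>>> step_arm(targets=[[[0, -0.2, 0, -0.15, 0, 0, 0], [0, -0.2, 0, -0.3, 0, 0, 0], [0, -0.2, 0, -0.45, 0, 0, 0], [0, -0.2, 0, -0.6, 0, 0, 0], [0, -0.2, 0, -0.75, 0, 0, 0], [0, -0.2, 0, -0.9, 0, 0, 0], [0, -0.2, 0, -1.05, 0, 0, 0], [0, -0.2, 0, -1.2, 0, 0, 0], [0.5, -0.2, 0, -1.35, 0, 0, 0], [1.5, -0.2, 0, -1.5, 0, 0, 0]]])

```text
clock: 2.15
position: [0.4221, -0.0501, 0.1099]
tool_rot: [-0.109, 1.567, -0.174]
force: [-0.5, -0.4, 0.2]
grip_width: -0.0
```

```bash
python3 - <<'E'
from h import *
s=bot.observe();print(s['position'],rot(s).round(3),s['qpos'].round(2))
Rt=np.array([[0,0,1],[0,-1,0],[-1,0,0.]]).copy()
Rt=np.column_stack([[0,0,-1],[0,1,0],[1,0,0]]).astype(float)
print(np.linalg.det(Rt))
move([.4235,-.05,.08],Rt=Rt)
E
```

```text
[ 0.4221047  -0.05005112  0.10986702] [[ 0.004  0.065  0.998]
 [-0.001  0.998 -0.065]
 [-1.    -0.     0.004]] [ 0.32  0.49 -0.43  2.21  0.41  0.51  1.08]
1.0
shift cm [2.99 0.02 0.13] rv [-0.065   0.0038  0.0005]
```

>>> step_arm(targets=[[[1.5, 0, 0.1, -0.06, 0, 0, 0], [2.8, 0, 0.1, -0.06, 0, 0, 0], [3.3, 0, 0.1, -0.06, 0, 0, 0], [3.7, 0, 0.1, -0.06, 0, 0, 0], [4.1, 0, 0.1, -0.06, 0, 0, 0], [4.5, 0, 0.1, -0.06, 0, 0, 0], [4.5, 0, 0.1, -0.06, 0, 0, 0], [4.5, 0, 0.1, -0.06, 0, 0, 0]]])

```text
clock: 2.95
position: [0.4236, -0.0502, 0.0654]
tool_rot: [-0.24, 1.566, -0.245]
force: [-2.9, -0.1, 13.8]
grip_width: 0.0
```

```bash
python3 - <<'E'
from h import *
im,_=snap('side','s2')
cv2.imwrite('pics/s2c.png',cv2.resize(cv2.cvtColor(im,cv2.COLOR_RGB2BGR)[190:330,270:420],None,fx=4,fy=4,interpolation=cv2.INTER_CUBIC))
E
```

```text
(no output)
```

View pics/s2c.png

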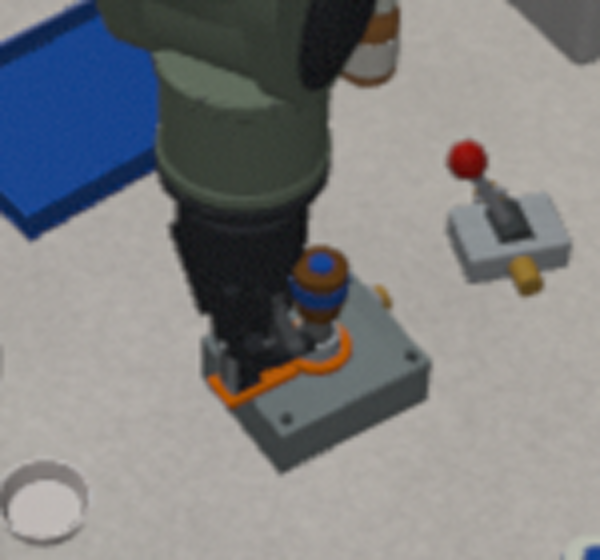

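The filter has popped up: its knob moved from crop (320,280) to (320,262), and the stem is showing below the flange. Contact was 14 N on the tab. I rise, open and move over it.

>>> step_arm(targets=[[[-3, 0, 0, 0, 0, 0, 0], [-7, 0, 0, 0, 0, 0, 0.3], [-11, 0, 0, 0, 0, 0, 0.7], [-11, 0, 2, 0, 0, 0, 0.8], [-11, 0, 4.5, 0, 0, 0, 0.8], [-11, 0, 5.6, 0, 0, 0, 0.8], [-11, 0, 5.6, 0, 0, 0, 0.8]]])

```text
clock: 3.7
position: [0.4798, -0.0501, 0.1755]
tool_rot: [-0.134, 1.566, -0.139]
force: [-0.0, -0.1, -0.4]
grip_width: 0.0687
```

```bash
cat > kb.py <<'E'
from h import *
def blue(im,box):
    h=cv2.cvtColor(im,cv2.COLOR_RGB2HSV); m=cv2.inRange(h,(105,120,60),(125,255,255))
    x0,y0,x1,y1=box;k,l,st,c=cv2.connectedComponentsWithStats(m[y0:y1,x0:x1])
    return [(int(st[i,4]),(c[i]+[x0,y0]).round(1).tolist()) for i in range(1,k) if st[i,4]>=8]
E
python3 - <<'E'
from kb import *
s=bot.observe();print(s['position'],s['grip_width'],rot(s).round(3).tolist())
a,A=snap('side','s3');b,B=snap('scene','c3');w,W=snap('wrist','w3')
print(blue(a,(330,240,370,290)),blue(b,(255,225,295,275)),blue(w,(0,0,640,480)))
E
```

```text
[ 0.47979649 -0.0501099   0.17546063] 0.06868446746557542 [[0.005, 0.005, 1.0], [-0.001, 1.0, -0.005], [-1.0, -0.001, 0.005]]
[(19, [349.9, 255.6]), (42, [349.9, 264.2])] [(25, [273.4, 238.9]), (68, [274.5, 249.5])] [(8959, [619.7, 225.0]), (779, [583.7, 214.6]), (378, [313.2, 246.0]), (611, [313.4, 282.2])]
```

View pics/w3.png

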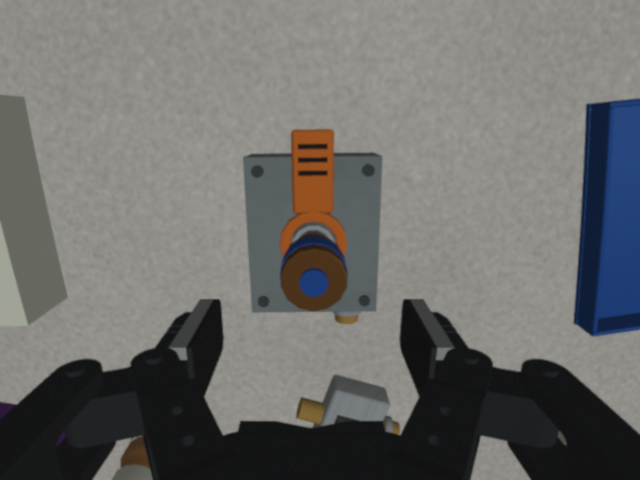

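```bash
python3 - <<'E'
from kb import *
import json
s=json.load(open('pics/w3.json'));W=cam('wrist',s)
o=[ray(cam('side'),349.9,255.6),ray(cam('scene'),273.4,238.9),ray(W,313.4,282.2)]
print(tri(o)); print(onz(W,313.4,282.2,.118))
# tab end centre, fitting corners, via wrist
for uv in [(312,130)]: print(onz(W,*uv,.052))
for uv in [(244,156),(382,155),(379,312),(252,312)]: print(onz(W,*uv,.038))
# tray inner-left corner
print(onz(W,587,104,.025),onz(W,577,322,.025))
E
```

```text
(array([ 0.47936055, -0.05054248,  0.11717908]), [np.float64(0.0013086421702117783), np.float64(0.0007220060421266409), np.float64(0.0012708046492631833)])
[ 0.4798201  -0.04950737  0.118     ]
[ 0.40857456 -0.0498638   0.052     ]
[ 0.4246381  -0.09389784  0.038     ]
[ 0.42438312 -0.00468115  0.038     ]
[ 0.53584422 -0.00176839  0.038     ]
[ 0.53546743 -0.09385508  0.038     ]
[0.3901466  0.13614654 0.025     ] [0.55329311 0.159029   0.025     ]
```

Knob now at z 0.117 (popped expectation 0.118), centred on (0.4795,-0.050). I descend and grip.

>>> step_arm(targets=[[[3, 0, 0, 0, 0, 0, 0.8], [6, 0, 0, 0, 0, 0, 0.8], [7.4, 0, 0, 0, 0, 0, 0.8], [7.4, 0, 0, 0, 0, 0, 0.1], [7.4, 0, 0, 0, 0, 0, 0.1], [7.4, 0, 0, 0, 0, 0, 0.1], [7.4, 0, 0, 0, 0, 0, 0.1]]], grip_force=50)

```text
clock: 4.55
position: [0.4787, -0.0504, 0.1022]
tool_rot: [-0.278, 1.566, -0.283]
force: [-0.4, 0.1, 1.6]
grip_width: 0.0324
```

Gripped at 32 mm. I lift straight out and carry it towards the tray.

>>> step_arm(targets=[[[-2, 0, 0, 0, 0, 0, 0.1], [-5, 0, 0, 0, 0, 0, 0.1], [-9, 0, 0, 0, 0, 0, 0.1], [-12, 3, 0, 0, 0, 0, 0.1], [-12, 8, 0, 0, 0, 0, 0.1], [-12, 13, 0, 0, 0, 0, 0.1], [-12, 18, 0, 0, 0, 0, 0.1], [-12, 23, 0, 0, 0, 0, 0.1], [-12, 27.5, 0, 0, 0, 0, 0.1], [-12, 27.5, 0, 0, 0, 0, 0.1]]])

```text
clock: 5.55
position: [0.4782, 0.2311, 0.2227]
tool_rot: [0.36, 1.565, 0.362]
force: [-0.7, -0.7, -0.2]
grip_width: 0.0331
```

```bash
python3 - <<'E'
from h import *
s=bot.observe();print(s['position'],s['grip_width'],s['force'],s['qpos'].round(2))
a,A=snap('wrist','w4');b,_=snap('scene','c4')
c,t=.878,.479
Rt=np.column_stack([[-t,0,-c],[0,1,0],[c,0,-t]])
move([.473,.225,.13],Rt=Rt);move([.473,.225,.072],Rt=Rt)
E
```

```text
[0.47817847 0.23110492 0.22265673] 0.0330596296570526 [-0.65779506 -0.6607483  -0.1689586 ] [-0.11  0.46 -0.61  1.86  0.33  0.91  0.7 ]
shift cm [ 9.21 -0.06 -0.65] rv [-3.100e-03  5.045e-01  5.000e-04]
shift cm [15.01 -0.05 -0.68] rv [-3.100e-03  5.045e-01  5.000e-04]
```

View pics/w4.png

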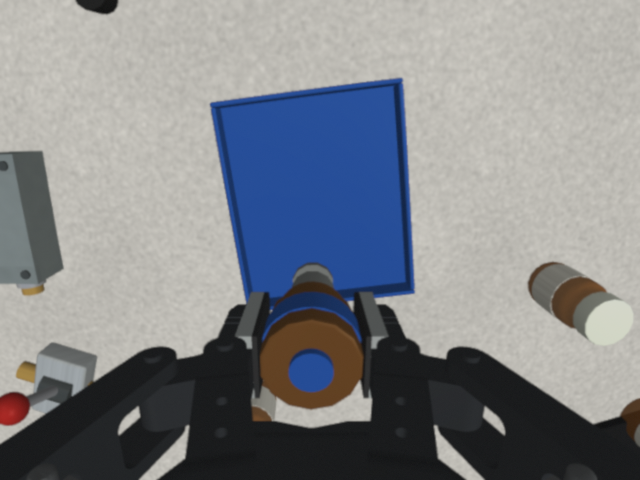

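View pics/c4.png

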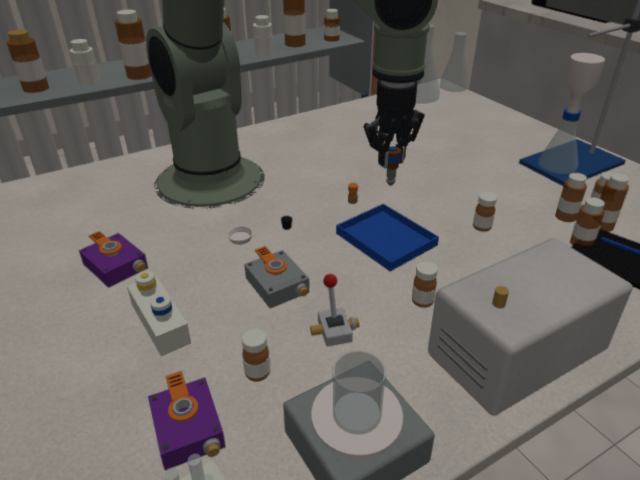

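Wrist view shows the filter held with the tray below (corners (212,103), (402,80), (413,293)); the port is empty in scene. I take the tray centre from the wrist corners and then move.

```bash
python3 - <<'E'
from h import *
import json
W=cam('wrist',json.load(open('pics/w4.json')))
P=[onz(W,*uv,.025) for uv in [(212,103),(402,80),(413,293)]]
print(np.round(P,4),np.linalg.norm(P[0]-P[1]),np.linalg.norm(P[1]-P[2]),(P[0]+P[2])/2)
c,t=.878,.479
Rt=np.column_stack([[-t,0,-c],[0,1,0],[c,0,-t]])
C=(P[0]+P[2])/2
move([C[0]-.002,C[1],.072],Rt=Rt)
E
```

```text
[[0.389  0.1543 0.025 ]
 [0.3719 0.3002 0.025 ]
 [0.5477 0.3213 0.025 ]] 0.14698009779197813 0.17713054867251016 [0.468361   0.23780478 0.025     ]
shift cm [15.    1.23 -1.35] rv [-3.100e-03  5.045e-01  5.000e-04]
```

>>> step_arm(targets=[[[2, 0.2, -0.3, 0, 0.14, 0, 0.1], [4, 0.4, -0.6, 0, 0.28, 0, 0.1], [7, 0.8, -1.2, 0, 0.42, 0, 0.1], [10, 0.8, -1.2, 0, 0.5, 0, 0.1], [12.5, 0.8, -1.2, 0, 0.5, 0, 0.1], [14, 0.8, -1.2, 0, 0.5, 0, 0.1], [15, 0.8, -1.2, 0, 0.5, 0, 0.1], [15, 0.8, -1.2, 0, 0.5, 0, 0.1], [15, 0.8, -1.2, 0, 0.5, 0, 0.1]]])

```text
clock: 6.55
position: [0.4683, 0.2336, 0.0733]
tool_rot: [-3.14, 1.077, 3.14]
force: [-0.0, 0.5, -0.7]
grip_width: 0.0328
```

```bash
python3 - <<'E'
from h import *
s=bot.observe();print(s['position'],s['grip_width'],s['force'],rot(s).round(3).tolist(),s['qpos'].round(2))
snap('scene','c5')
im=cv2.imread('pics/c5.png')[130:290,300:480];cv2.imwrite('pics/c5c.png',cv2.resize(im,None,fx=3.6,fy=3.6,interpolation=2))
E
```

```text
[0.46825641 0.23355177 0.07325434] 0.032770202313780805 [-0.00361442  0.46290296 -0.69437565] [[-0.474, 0.003, 0.881], [0.001, 1.0, -0.003], [-0.881, -0.001, -0.474]] [-0.08  0.91 -0.59  1.62  0.21  1.16  0.86]
```

View pics/c5c.png

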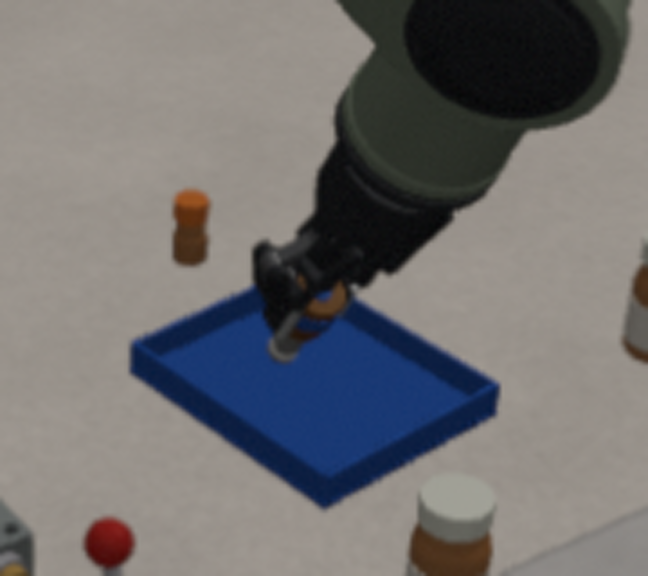

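Stem end (crop (283,350)) is just above the tray floor. Release, wait, then back off along the tool.

>>> step_arm(targets=[[[0, 0, 0, 0, 0, 0, 0.9], [0, 0, 0, 0, 0, 0, 0.9], [0, 0, 0, 0, 0, 0, 0.9], [0, 0, 0, 0, 0, 0, 0.9], [0, 0, 0, 0, 0, 0, 0.9], [-4, 0, 0, 0, 0, 0, 0.9], [-9, 0, 0, 0, 0, 0, 0.9], [-13, 0, 0, 0, -0.1, 0, 0.9], [-17, 0, 0, 0, -0.2, 0, 0.9]]])

```text
clock: 7.5
position: [0.5498, 0.2335, 0.2244]
tool_rot: [-3.14, 1.281, 3.139]
force: [0.4, -0.1, -1.7]
grip_width: 0.0767
```

```bash
python3 - <<'E'
from h import *
s=bot.observe();print(s['position'],s['grip_width'])
snap('scene','c6');snap('wrist','w6')
im=cv2.imread('pics/c6.png')[130:290,300:480];cv2.imwrite('pics/c6c.png',cv2.resize(im,None,fx=3.6,fy=3.6,interpolation=2))
Rt=np.column_stack([[0,0,-1],[0,1,0],[1,0,0]]).astype(float)
move([.501,-.2865,.25],Rt=Rt)
E
```

```text
[0.54982693 0.23349822 0.22436092] 0.07673697220233147
shift cm [ -0.82 -52.15  -5.29] rv [-0.0024 -0.2819 -0.0027]
```

View pics/c6c.png

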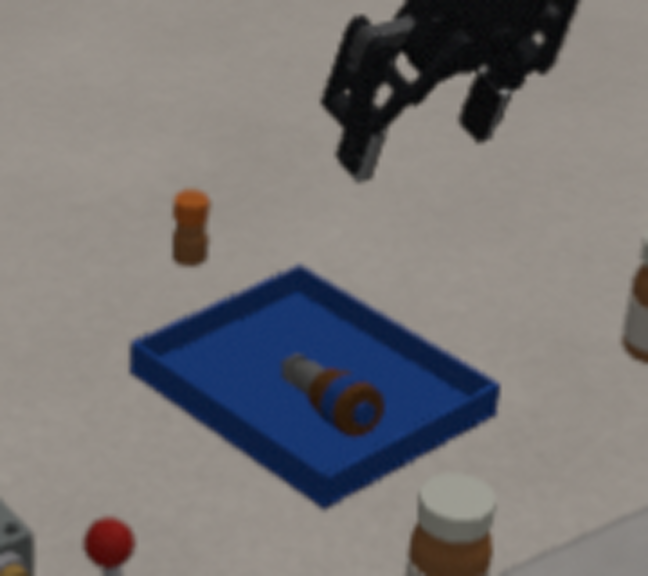

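The spent filter lies well inside the tray (crop (340,395)). I go over the fresh filter.

>>> step_arm(targets=[[[-1, -4, -0.5, 0, -0.1, 0, 0.8], [-1, -9, -1, 0, -0.2, 0, 0.8], [-0.8, -14, -1.5, 0, -0.282, 0, 0.8], [-0.8, -19, -2, 0, -0.282, 0, 0.8], [-0.8, -24, -2.5, 0, -0.282, 0, 0.8], [-0.8, -29, -3, 0, -0.282, 0, 0.8], [-0.8, -34, -3.5, 0, -0.282, 0, 0.8], [-0.8, -39, -4, 0, -0.282, 0, 0.8], [-0.8, -44, -4.5, 0, -0.282, 0, 0.8], [-0.8, -48, -5, 0, -0.282, 0, 0.8]]])

```text
clock: 8.6
position: [0.5029, -0.2477, 0.2488]
tool_rot: [1.881, 1.568, 1.877]
force: [1.1, 0.3, -0.0]
grip_width: 0.0685
```

```bash
python3 - <<'E'
from h import *
s=bot.observe();print(s['position'],s['grip_width'],s['qpos'].round(2))
Rt=np.column_stack([[0,0,-1],[0,1,0],[1,0,0]]).astype(float)
move([.501,-.2868,.17],Rt=Rt)
E
```

```text
[ 0.50285335 -0.24768485  0.24878098] 0.06847120249486996 [ 0.74  0.47 -0.53  1.76  0.27  0.99  1.67]
shift cm [ 7.87 -3.93 -0.16] rv [-0.004  -0.0008 -0.0025]
```

>>> step_arm(targets=[[[2, -2, 0, 0, 0, 0, 0.8], [5, -3.9, -0.2, 0, 0, 0, 0.8], [7.9, -3.9, -0.2, 0, 0, 0, 0.8], [7.9, -3.9, -0.2, 0, 0, 0, 0.8]]])

```text
clock: 9.0
position: [0.4987, -0.286, 0.1663]
tool_rot: [2.388, 1.563, 2.383]
force: [-0.2, -0.8, 0.5]
grip_width: 0.0685
```

```bash
python3 - <<'E'
from kb import *
a,W=snap('wrist','w7');s=bot.observe();print(s['position'],s['grip_width'])
for n,p in blue(a,(0,0,640,480)): print(n,p,onz(W,*p,.091).round(4))
move([.501,-.2868,.075])
E
```

```text
[ 0.49990092 -0.28576288  0.16855932] 0.06829231806947354
150 [313.3, 240.6] [ 0.4837 -0.2847  0.091 ]
463 [312.3, 273.4] [ 0.5019 -0.2853  0.091 ]
shift cm [ 9.35 -0.15  0.14] rv [0. 0. 0.]
```

View pics/w7.png

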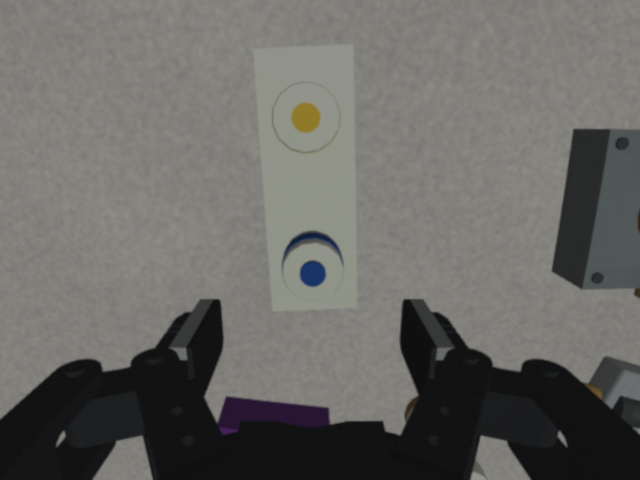

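Blue-banded filter is between the fingers (312,273), the yellow one is far at (306,117).

>>> step_arm(targets=[[[3, 0, 0.1, 0, 0, 0, 0.8], [6, 0, 0.15, 0, 0, 0, 0.8], [9, 0, 0.15, 0, 0, 0, 0.8], [9, 0, 0.15, 0, 0, 0, 0.8], [9, 0, 0.15, 0, 0, 0, 0.1], [9, 0, 0.15, 0, 0, 0, 0.1], [9, 0, 0.15, 0, 0, 0, 0.1], [9, 0, 0.15, 0, 0, 0, 0.1]]], grip_force=80)

```text
clock: 9.85
position: [0.5022, -0.2858, 0.0808]
tool_rot: [1.852, 1.568, 1.849]
force: [-1.4, 0.9, 11.9]
grip_width: 0.0319
```

```bash
python3 - <<'E'
from kb import *
s=bot.observe();print(s['position'],s['grip_width'],s['force'],rot(s).round(3).tolist())
E
```

```text
[ 0.50217344 -0.28582653  0.08080659] 0.031936003842104994 [-1.3928928   0.87720501 11.85459128] [[-0.001, 0.004, 1.0], [0.003, 1.0, -0.004], [-1.0, 0.003, -0.001]]
```

The 12 N upward is the closing pads pressing the flange onto the rack. The width of 32 mm is a good grip. I lift and carry to over the port.

>>> step_arm(targets=[[[-2, 0, 0, 0, 0, 0, 0.1], [-6, 0, 0, 0, 0, 0, 0.1], [-10, 0, 0, 0, 0, 0, 0.1], [-12, 4, -0.4, 0, 0, 0, 0.1], [-12, 9, -0.9, 0, 0, 0, 0.1], [-12, 14, -1.4, 0, 0, 0, 0.1], [-12, 19, -1.9, 0, 0, 0, 0.1], [-12, 23, -2.3, 0, 0, 0, 0.1], [-11, 23.6, -2.3, 0, 0, 0, 0.1], [-10, 23.6, -2.3, 0, 0, 0, 0.1]]])

```text
clock: 10.85
position: [0.4807, -0.0491, 0.1824]
tool_rot: [1.028, 1.568, 1.026]
force: [-0.7, -0.6, -0.9]
grip_width: 0.0323
```

```bash
python3 - <<'E'
from kb import *
s=bot.observe();print(s['position'],s['grip_width'],s['force'],rot(s).round(4).tolist())
a,A=snap('side','s8');b,B=snap('scene','c8');w,W=snap('wrist','w8')
for n,im,bx in(('side',a,(300,180,400,300)),('scene',b,(220,150,330,280)),('wrist',w,(230,200,400,480))): print(n,blue(im,bx))
cv2.imwrite('pics/s8c.png',cv2.resize(cv2.cvtColor(a,cv2.COLOR_RGB2BGR)[190:330,270:420],None,fx=4,fy=4,interpolation=cv2.INTER_CUBIC))
cv2.imwrite('pics/c8c.png',cv2.resize(cv2.cvtColor(b,cv2.COLOR_RGB2BGR)[180:310,200:350],None,fx=4,fy=4,interpolation=cv2.INTER_CUBIC))
E
```

```text
[ 0.48067786 -0.04906081  0.18241592] 0.032272962895192665 [-0.69262475 -0.64056533 -0.91384676] [[0.0014, 0.0016, 1.0], [0.0024, 1.0, -0.0016], [-1.0, 0.0024, 0.0014]]
side [(708, [310.8, 214.9]), (11, [350.7, 233.3]), (16, [347.8, 242.5])]
scene [(16, [270.8, 207.3]), (59, [273.7, 218.6])]
wrist [(1141, [311.6, 295.8]), (1322, [311.1, 354.8])]
```

View pics/s8c.png

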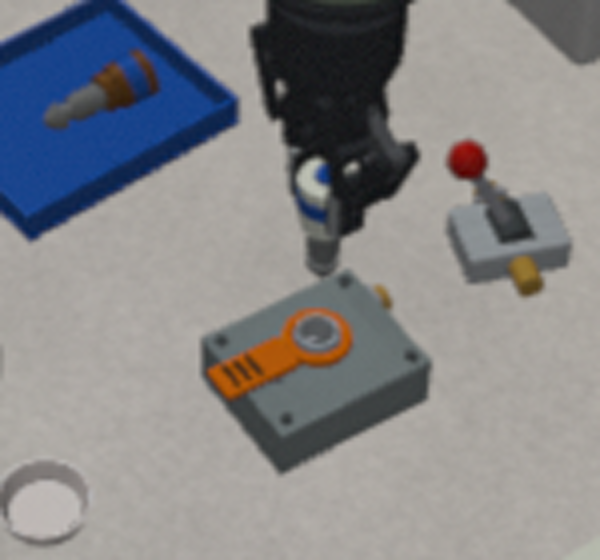

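View pics/c8c.png

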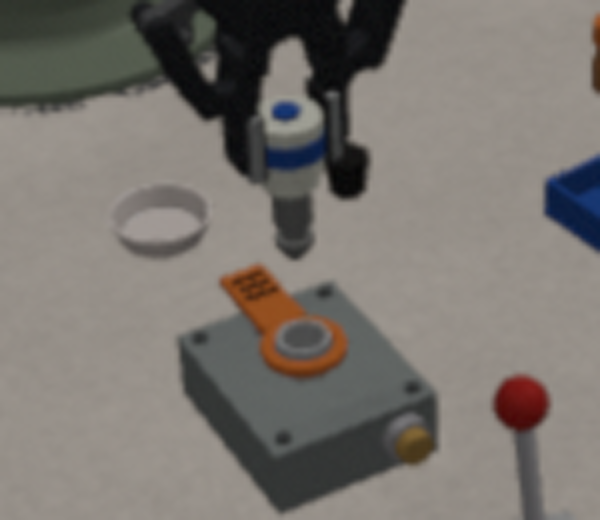

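View pics/w8.png

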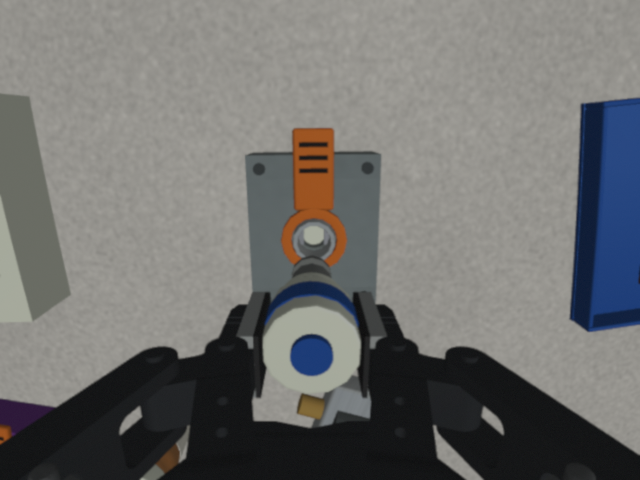

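```bash
python3 - <<'E'
from kb import *
import json
W=cam('wrist',json.load(open('pics/w8.json')))
S,C=cam('side'),cam('scene')
print('knob',tri([ray(C,270.8,207.3),ray(W,311.1,354.8)]),tri([ray(C,270.8,207.3),ray(W,311.1,354.8),ray(S,350.7,233.3)]))
print('port',onz(C,275.75,264.5,.056),onz(S,349.75,272.3,.056),onz(W,314,238,.056),tri([ray(C,275.75,264.5),ray(S,349.75,272.3),ray(W,314,238)]))
# refined orange ring centres by ellipse fit
for n in('side','scene','wrist'):
    im=cv2.imread({'side':'pics/s8.png','scene':'pics/c8.png','wrist':'pics/w8.png'}[n])
    c=cam(n,json.load(open('pics/w8.json')))
    h=cv2.cvtColor(im,cv2.COLOR_BGR2HSV); m=cv2.inRange(h,(5,170,90),(18,255,255))
    p=proj(c,[.48,-.05,.05]).astype(int); r={'side':22,'scene':22,'wrist':60}[n]
    x0,y0=p-r; sub=m[y0:y0+2*r,x0:x0+2*r]
    # hole inside ring
    cs,hi=cv2.findContours(sub,cv2.RETR_CCOMP,cv2.CHAIN_APPROX_NONE)
    for k,q in enumerate(cs):
        if hi[0][k][3]>=0 and len(q)>=8 and cv2.contourArea(q)>15:
            e=cv2.fitEllipse(q); uv=np.array(e[0])+[x0,y0]; print(n,uv.round(1),np.round(e[1],1),onz(c,*uv,.050).round(4),onz(c,*uv,.054).round(4))
# stem tip
print('stem scene',onz(C,200+294/4,180+256/4,.1085),'side',onz(S,270+322/4,190+273/4,.1085))
print('fwd knob tri stem', proj(C,[.48,-.05,.107]),proj(S,[.48,-.05,.107]))
E
```

```text
knob (array([ 0.47926274, -0.05163286,  0.19093088]), [np.float64(0.00021989614957499174), np.float64(0.00021989614957497867)]) (array([ 0.47874519, -0.05123682,  0.19110031]), [np.float64(0.000640504431315813), np.float64(0.00046776827493454304), np.float64(0.0008198967985756142)])
port [ 0.48134611 -0.05021115  0.056     ] [ 0.48081058 -0.05278888  0.056     ] [ 0.47737233 -0.04925718  0.056     ] (array([ 0.47983998, -0.05005417,  0.05408548]), [np.float64(0.0007923950654993737), np.float64(0.002410046534054395), np.float64(0.0020417955166264503)])
stem scene [ 0.48242193 -0.0527315   0.1085    ] side [ 0.47986689 -0.05356133  0.1085    ]
fwd knob tri stem [274.22090686 243.55642352] [349.68000854 257.69217711]
```

Knob over the port to about 1 mm: measured (0.479,-0.0514), against the spent one's (0.4794,-0.0505) taken the same way. I shift y +1 mm and lower the stem into the mouth.

>>> step_arm(targets=[[[1, 0.1, 0, 0, 0, 0, 0.1], [3, 0.12, 0, 0, 0, 0, 0.1], [4.5, 0.12, 0, 0, 0, 0, 0.1], [5.5, 0.12, 0, 0, 0, 0, 0.1], [6.3, 0.12, 0, 0, 0, 0, 0.1], [6.8, 0.12, 0, 0, 0, 0, 0.1], [6.8, 0.12, 0, 0, 0, 0, 0.1]]])

```text
clock: 11.7
position: [0.4797, -0.05, 0.1129]
tool_rot: [2.3, 1.567, 2.295]
force: [-0.1, 0.6, -1.0]
grip_width: 0.0321
```

```bash
python3 - <<'E'
from kb import *
s=bot.observe();print(s['position'],s['grip_width'],s['force'],s['moment'])
a,A=snap('side','s9');b,B=snap('scene','c9')
x=[cv2.resize(cv2.cvtColor(i,cv2.COLOR_RGB2BGR)[y:y+100,u:u+100],None,fx=4,fy=4,interpolation=2) for i,y,u in((a,215,300),(b,190,225))]
cv2.imwrite('pics/x9.png',np.hstack(x))
E
```

```text
[ 0.4797306  -0.0500038   0.11290586] 0.032135387029466556 [-0.11562708  0.59269107 -1.04401071] [-0.02319775 -0.01161601  0.00970133]
```

View pics/x9.png

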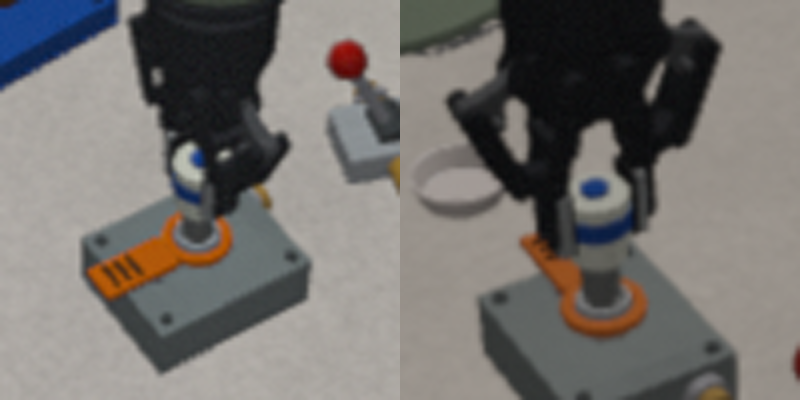

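The stem sits centred in the mouth (side (198,238), scene (603,297) in the crops) with no side force. I push down to the stop.

>>> step_arm(targets=[[[0.5, 0, 0, 0, 0, 0, 0.1], [1, 0, 0, 0, 0, 0, 0.1], [1.4, 0, 0, 0, 0, 0, 0.1], [1.7, 0, 0, 0, 0, 0, 0.1], [2, 0, 0, 0, 0, 0, 0.1], [2.2, 0, 0, 0, 0, 0, 0.1], [2.2, 0, 0, 0, 0, 0, 0.1], [2.2, 0, 0, 0, 0, 0, 0.1]]], grip_force=110)

```text
clock: 12.6
position: [0.4801, -0.0499, 0.0916]
tool_rot: [2.069, 1.568, 2.064]
force: [1.1, 2.0, 2.8]
grip_width: 0.0318
```

>>> step_arm(targets=[[[0.2, 0, 0, 0, 0, 0, 0.1], [0.4, 0, 0, 0, 0, 0, 0.1], [0.4, 0, 0, 0, 0, 0, 0.1]]])

```text
clock: 12.9
position: [0.4813, -0.0499, 0.0899]
tool_rot: [0.552, 1.569, 0.547]
force: [-11.6, 0.9, 66.7]
grip_width: 0.0312
```

```bash
python3 - <<'E'
from kb import *
s=bot.observe();print(s['position'],s['grip_width'],s['force'],s['moment'])
a,A=snap('side','s10');b,B=snap('scene','c10')
print(blue(a,(330,230,370,290)),blue(b,(255,225,295,275)))
x=[cv2.resize(cv2.cvtColor(i,cv2.COLOR_RGB2BGR)[y:y+100,u:u+100],None,fx=4,fy=4,interpolation=2) for i,y,u in((a,215,300),(b,190,225))]
cv2.imwrite('pics/x10.png',np.hstack(x))
E
```

```text
[ 0.48125538 -0.04986137  0.08994219] 0.031231351664649753 [-11.58018434   0.87546568  66.66305139] [ 0.42303555  2.88634183 -0.00303751]
[(8, [349.4, 260.2]), (16, [346.1, 268.8])] [(17, [274.1, 246.8]), (51, [276.9, 257.5])]
```

View pics/x10.png

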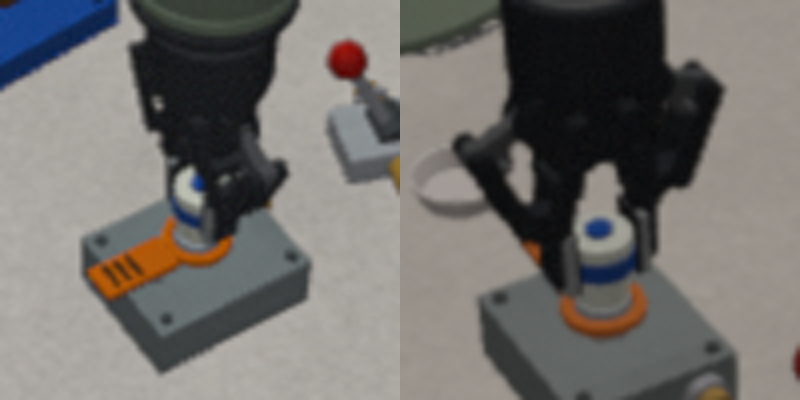

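It is at the stop: 67 N, with the flange on the port. I let go and back off upward.

>>> step_arm(targets=[[[-0.2, 0, 0, 0, 0, 0, 0.1], [-0.3, 0, 0, 0, 0, 0, 0.8], [-0.3, 0, 0, 0, 0, 0, 0.8], [-0.3, 0, 0, 0, 0, 0, 0.8], [-3, 0, 0, 0, 0, 0, 0.8], [-7, 0, 0, 0, 0, 0, 0.8], [-10, 0, 0, 0, 0, 0, 0.8], [-10, 0, 0, 0, 0, 0, 0.8]]])

```text
clock: 13.8
position: [0.4824, -0.0502, 0.193]
tool_rot: [0.072, 1.564, 0.066]
force: [-0.1, -0.1, -0.9]
grip_width: 0.0682
```

```bash
python3 - <<'E'
from kb import *
s=bot.observe();print(s['position'],s['grip_width'],s['force'],s['clock'])
a,A=snap('side','s11');b,B=snap('scene','c11');w,W=snap('wrist','w11')
A1,B1,W1=blue(a,(335,230,370,290)),blue(b,(255,225,295,275)),blue(w,(230,180,400,320));print(A1,B1,W1)
k=lambda l:min(l,key=lambda t:t[1][1])[1]
print(tri([ray(A,*k(A1)),ray(B,*k(B1))]))
for n,p in W1: print(p,onz(W,*p,.104),tri([ray(A,*k(A1)),ray(B,*k(B1)),ray(W,*p)]))
x=[cv2.resize(cv2.cvtColor(i,cv2.COLOR_RGB2BGR)[y:y+100,u:u+100],None,fx=4,fy=4,interpolation=2) for i,y,u in((a,215,300),(b,210,225))]
cv2.imwrite('pics/x11.png',np.hstack(x))
E
```

```text
[ 0.48242972 -0.0501683   0.19301026] 0.06817006357340538 [-0.08098432 -0.14420443 -0.8919252 ] 13.8
[(16, [350.0, 259.5]), (31, [350.0, 268.3])] [(15, [274.0, 245.0]), (59, [274.7, 255.7])] [(172, [312.3, 226.7]), (423, [312.2, 259.4])]
(array([ 0.47975573, -0.05124572,  0.10303801]), [np.float64(0.0008655106715349331), np.float64(0.0008655106715348938)])
[312.3, 226.7] [ 0.46195192 -0.04989753  0.104     ] (array([ 0.47255204, -0.04974672,  0.09928495]), [np.float64(0.008230310841467189), np.float64(0.0024037770234600817), np.float64(0.009145984335868544)])
[312.2, 259.4] [ 0.48069087 -0.05004529  0.104     ] (array([ 0.48025845, -0.05079653,  0.10306352]), [np.float64(0.0012805400317364261), np.float64(0.0007350323751909615), np.float64(0.0010347699769000962)])
```

View pics/x11.png

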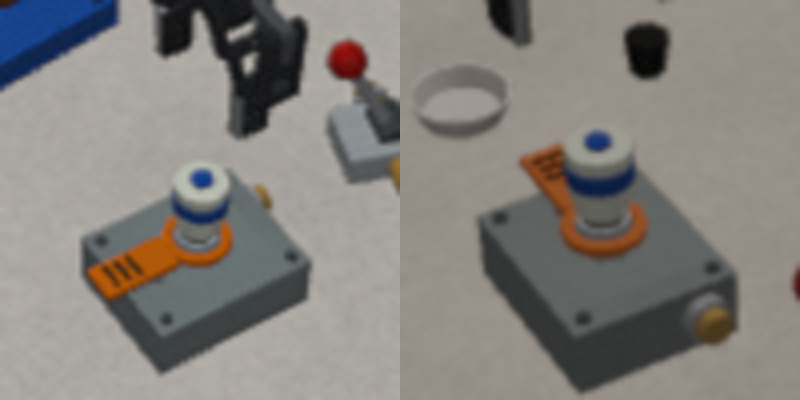

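Knob top is back at z 0.103, the same as the spent one when locked, and well centred. The collar is up, so it is locked. Now the valve: shut the fingers and come down on the robot side of the ball.

>>> step_arm(targets=[[[0, 2.5, 4, 0, 0, 0, 0.3], [0, 5.2, 8, 0, 0, 0, 0], [0, 5.2, 9, 0, 0, 0, 0], [3, 5.2, 9, 0, 0, 0, 0], [6, 5.2, 9, 0, 0, 0, 0], [9, 5.2, 9, 0, 0, 0, 0], [9.3, 5.2, 9, 0, 0, 0, 0], [9.3, 5.2, 9, 0, 0, 0, 0]]], grip_force=60)

```text
clock: 14.75
position: [0.5704, 0.0015, 0.0957]
tool_rot: [2.478, 1.569, 2.473]
force: [-0.0, 0.2, 0.5]
grip_width: 0.0
```

```bash
python3 - <<'E'
from kb import *
s=bot.observe();print(s['position'],s['grip_width'],s['force'],s['clock'])
move([.675,-.0235,.1]);move([.62,-.01,.1])
a,A=snap('side','s12');cv2.imwrite('pics/s12c.png',cv2.resize(cv2.cvtColor(a,cv2.COLOR_RGB2BGR)[190:310,320:470],None,fx=4,fy=4,interpolation=2))
E
```

```text
[0.57041503 0.00148163 0.09574738] 2.9410245062953435e-05 [-0.01987554  0.22672196  0.50808591] 14.75
shift cm [-0.44 -2.44 10.47] rv [0. 0. 0.]
shift cm [-0.43 -1.12  4.96] rv [0. 0. 0.]
```

View pics/s12c.png

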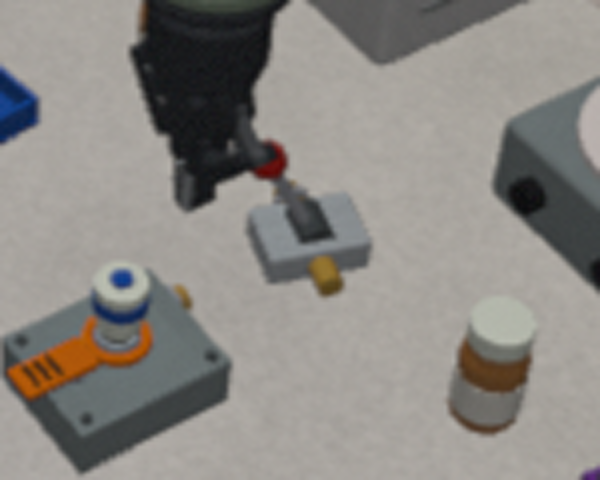

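The closed fingers stand on the robot side of the ball (crop (268,160)). I push over.

>>> step_arm(targets=[[[0, -0.4, 2, 0, 0, 0, 0], [0, -0.9, 4, 0, 0, 0, 0], [0, -1.3, 6, 0, 0, 0, 0], [0, -1.7, 7.5, 0, 0, 0, 0], [0, -2.1, 9, 0, 0, 0, 0], [0, -2.4, 10.2, 0, 0, 0, 0], [0, -2.4, 10.6, 0, 0, 0, 0], [0, -2.4, 10.6, 0, 0, 0, 0]]])

```text
clock: 15.6
position: [0.6691, -0.0216, 0.0958]
tool_rot: [3.085, 1.553, 3.081]
force: [-55.5, 8.0, 14.4]
grip_width: 0.0004
```

```bash
python3 - <<'E'
from kb import *
s=bot.observe();print(s['position'],s['force'],s['clock'])
a,A=snap('side','s13');cv2.imwrite('pics/s13c.png',cv2.resize(cv2.cvtColor(a,cv2.COLOR_RGB2BGR)[190:310,320:470],None,fx=4,fy=4,interpolation=2))
E
```

```text
[ 0.66914555 -0.0216087   0.09580522] [-55.53867299   7.96861422  14.40623383] 15.6
```

View pics/s13c.png

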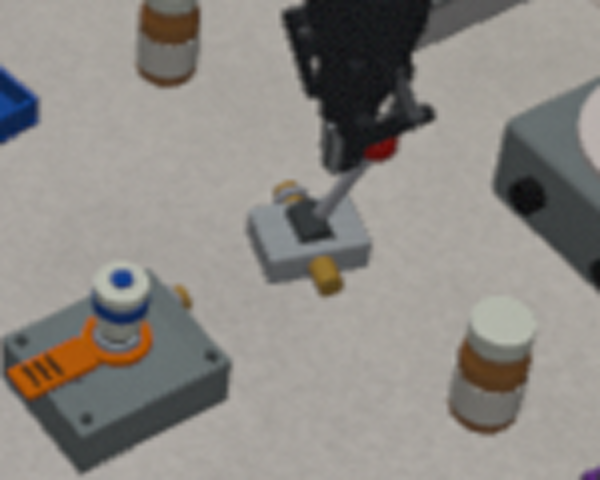

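It is against the end stop (55 N). I back off gently, then rise.

>>> step_arm(targets=[[[0, 0.3, -1, 0, 0, 0, 0], [0, 0.5, -2.5, 0, 0, 0, 0], [0, 0.8, -4, 0, 0, 0, 0], [-4, 0.8, -4, 0, 0, 0, 0], [-8, 0.8, -5, 0, 0, 0, 0], [-12, 0.8, -6, 0, 0, 0, 0], [-15, 0.8, -6, 0, 0, 0, 0], [-15, 0.8, -6, 0, 0, 0, 0]]])

```text
clock: 16.45
position: [0.6134, -0.0133, 0.2529]
tool_rot: [3.057, 1.562, 3.052]
force: [0.9, 0.5, -1.1]
grip_width: -0.0001
```

```bash
python3 - <<'E'
from kb import *
s=bot.observe();print(s['position'],s['force'],s['clock'])
a,A=snap('side','s14');b,B=snap('scene','c14')
def red(im,bx):
    h=cv2.cvtColor(im,cv2.COLOR_RGB2HSV);m=cv2.inRange(h,(0,190,60),(6,255,255));x0,y0,x1,y1=bx;ys,xs=np.nonzero(m[y0:y1,x0:x1]);return len(xs),(xs.min()+xs.max())/2+x0,(ys.min()+ys.max())/2+y0
ra,rb=red(a,(370,200,440,260)),red(b,(300,260,390,330));print(ra,rb)
p,r=tri([ray(A,*ra[1:]),ray(B,*rb[1:])]);print('ball',p,r)
d=p-np.array([.655,-.018,.022]);print('lean',np.arctan2(np.hypot(*d[:2])*np.sign(d[0]),d[2]),np.linalg.norm(d))
A1,B1=blue(a,(335,230,370,290)),blue(b,(255,225,295,275));print(A1,B1)
k=lambda l:min(l,key=lambda t:t[1][1])[1]
print(tri([ray(A,*k(A1)),ray(B,*k(B1))]))
E
```

```text
[ 0.61337417 -0.01332819  0.25293638] [ 0.89008571  0.45607211 -1.14617947] 16.45
(45, np.float64(414.0), np.float64(225.0)) (121, np.float64(340.5), np.float64(308.5))
ball [ 0.6891136  -0.03186688  0.0923043 ] [np.float64(0.0007639057662270346), np.float64(0.0007639057662269134)]
lean 0.48249345349096673 0.07936449354826411
[(15, [350.1, 259.4]), (31, [350.0, 268.3])] [(15, [274.0, 245.0]), (60, [274.7, 255.7])]
(array([ 0.48000298, -0.05132563,  0.10326599]), [np.float64(0.0008204930630467531), np.float64(0.0008204930630467338)])
```

View pics/s14.png

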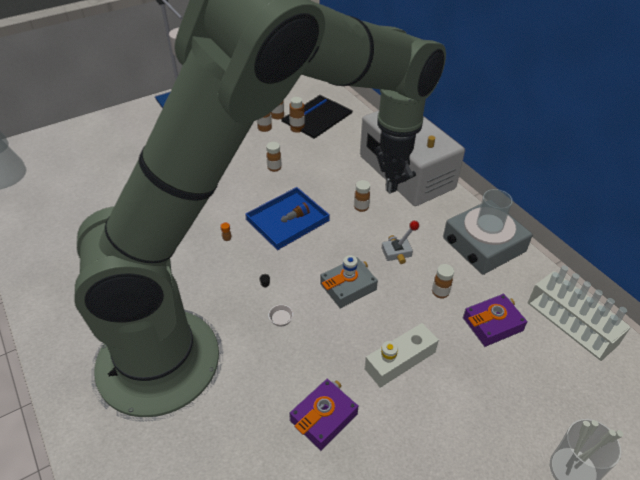

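View pics/c14.png

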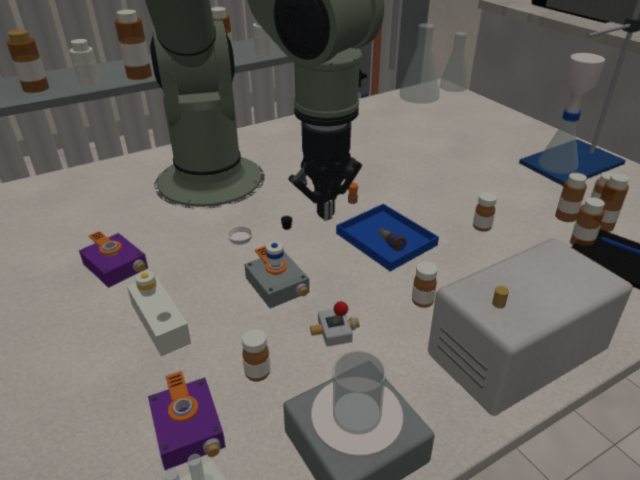

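Lever leans about 0.48 rad to the far side (scene (340,308)). The spent filter is in the tray (scene (393,239)), the fresh one in the port (274,255), and the yellow one and the jars are where they were. The arm is clear, so I hand in.

```bash
python3 - <<'E'
from workcell import bot
print(bot.job_done())
E
```

```text
the job is handed in; nothing more can be done
None
```

The filter is changed and the valve is over; I handed the job in at about 16.5 s of the 72 s allowed. The hand-in reports no verdict, so this rests on my own checks.

**What I did:** I pressed the thumb tab until the spent filter popped up, then lifted it out and laid it in the blue tray. I pushed the blue-banded filter into the port down to the stop and let go, and only then swung the red lever over to its far stop.

**Last checks:**
- **Fresh filter:** its knob top is at z = 0.103 m, the same as the spent one measured when locked, and about 1 mm from the port's axis. The collar looks up in the pictures.
- **Lever:** it leans about 0.48 rad to the far side, so the valve is at roughly 0.98 rad.
- **Spent filter:** it lies in the tray, inside the walls.
- **Bystanders:** the yellow-banded filter and the amber jars look unmoved by eye, and the arm is touching nothing.

**Forces:** the last push at the port reached 67 N and the lever stop 55 N. Both were more than needed, but under the 120 N wrist limit. The 40 N limit applies to the arm and gripper body; both of these were fingertip contacts.

**Disagreements:** the calibration left 1–2 mm between camera views, and tray-centre estimates differed by up to about 15 mm. Neither affected the placing.

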